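# Find the left-hand gas cap by feel and take it off

### The arm

A 6-joint arm with a two-finger parallel gripper is mounted at the origin on the work surface. World frame = base frame: x ahead of the robot, y to its left, z up, the work surface at z = 0. Lengths are in mm, angles in degrees, forces in N, time in s.
With the tool pointing down it reaches from about 350 to 850 mm from the base axis. Payload 8.1 kg.
Tool frame: the origin (TCP) lies at the very end of the fingers, on their centre line; the grasp point (between the pads) lies 19 mm behind it; z points along the fingers, y is the line along which they close (so a half turn about z gives the same grasp; the last joint's range is limited). The gripper opens to 85 mm and grips with 20 to 120 N. Pads are 22 mm wide; open, the fingers measure 114 mm over their backs; the gripper's body (76 mm by 85 mm) begins 54 mm behind the grasp point. The pads swing forward as they close: fully open they stand 13 mm farther back than shut.
Start: joints at [60.023, 7.471, 85.268, -0, 87.261, -4.893], TCP at [254.349, 543.426, 231.292] pointing down, gripper open.
Joint ranges: [-169.43, 169.43], [-51.17, 129.36], [1.28, 143.12], [-76.62, 256.62], [0, 156.53], [-152.29, 152.29]. Speed limits (degrees/s): [136.94, 136.94, 159.86, 180, 180, 180].

### API

Orientations are given as [roll, pitch, yaw] about the fixed x, y, z axes, in that order (R = Rz(yaw) Ry(pitch) Rx(roll)).
In Python, from bench import sense, eyes, job, models gives the robot as it stands. The module is installed in compiled form; this text tells all that it offers.
- The arm moves only by the tool apply_moves, never from a script. Its argument "rows" is a list of rows, each a list of 6 numbers: the shift along the tool's x, y, z in mm, then the turn, a rotation vector about the tool's x, y, z in rad. In form: [[dx, dy, dz, rx, ry, rz], ...]. A call has exactly 5 rows; each row shifts and turns the commanded pose from where the row before left it, along the tool's axes as they then stand; what a row does not reach is not made up. A row lasts 1/8 s, in which the tool goes at most 62.5 mm and 10.7 degrees, less where a joint would pass 70% of its speed; a pose out of reach is approached as far as the arm can. A call is refused whole if a number of a shift passes 62.5 or a number of a turn 0.188, either way. A call with a gripper value outside its range is refused whole. "fingers" is the finger opening in mm, from 0 to 85.4, set as the call begins (left out, the last holds). The fingers move at their own pace and stop on an object; "grip_force" is the grip in N (left out, the last holds). Time passes only in rows, so rows that do not move let the fingers close, or fill a call up. It gives the time, the measured TCP pose, the force, the opening and the grip force at its end, in the units of the state.
- sense(): the state, without advancing time (a new reading comes with each control period).
- eyes.snapshot(name): name is "side" or "top" or "wrist"; returns (picture, depth): 420x560x3 uint8, red, green, blue; 420x560 float32, mm along the optical axis (not along the pixel's ray), 0 where there is no reading.
- eyes.get_calibration(name): a dict with "intrinsics" (3x3 intrinsics, pixels), "D" ([k1, k2, p1, p2, k3] as OpenCV has them; the pictures are not rectified), "R" (3x3) and "t" (3): a world point X has camera coordinates R X + t; the wrist camera has in their place "mount" (4x4, takes a point from camera to tool coordinates, whose origin is the TCP and whose axes are the flange's). Camera axes: x right, y down, z forward; pixel columns grow to the right and rows downward; lengths in mm; the calibration is good to about 2 mm. A picture is of the moment at which its call begins: read the wrist's pose just before it. get_calibration takes no time and is no camera call.
- job.hand_in(): hands the job in; it is judged then, once.
Trained networks look in the newest picture that a camera, given by its name, has taken for a name from the list of things; names that differ only in an ending like _2 or _b are one class to them, and where a whole thing is asked for, a point or a joint stands for the part that bears it (a point fixed in the world has none). Each returns a list of dicts, best first, with "confidence" (0 to 1); they miss things now and then, are a little off and sometimes report something else, mostly with a low value. They report only what shows in the picture. A call takes as long as a camera call.
- models.boxes_of(name, camera): "xyz" ([x, y, z] in mm, in world coordinates, good to about 4 mm: the middle of the surface that is visible of it).
- models.cut_out(name, camera): "pixels" (420x560 bool, what is visible of it).
- models.place_of(name, camera): "xyz" ([x, y, z] in mm, in world coordinates, good to about 4 mm: a listed point, or the origin of a listed thing).
The state is a dict: "time": time; "joint_pos": joint angles; "qd": joint speeds; "joint_efforts": joint torques, N m; "tool_pos": TCP position; "tcp_rot": TCP orientation; "ft_force": force on the tool from outside, world axes, zero at the start; "wrist_torque": the same for the moment, N m; "finger_gap": finger opening in mm; "grip_force": force on a finger pad.
Only numpy, scipy, OpenCV 4.12 (cv2) and the standard library are available. Lean on these libraries where they do the work, as an engineer would, in place of code of your own. Each camera call takes 0.05 s, during which the arm holds its last target. There are 200 camera calls.

### The job

The two brass gas outlets on the bench (both shut off) are fuel gas and nitrogen, but their labels are gone: fuel gas is the one whose wing cap has a left-hand thread. Nudge the tight caps gently, just a little one way and the other, never forcing one tighter (that would break the outlet's seal), to learn which is left-handed; screw that cap right off its thread, lift it off and set it down, not drop it, in the shallow tray. Leave the nitrogen cap on and as tight as you found it (nudge it back if your trial loosened it), and do not disturb the cup, vial, burner or dropper bottle.

Things in the scene. Friction and masses are not known exactly. Their poses are not given: they have to be found in the camera images.
- upstand_p: the bench gas outlet under cap_p: upright brass fitting fixed to the bench, base flange 62 mm across, valve block 32 mm square with a short black lever on one side (out to 44 mm from the axis, below 40 mm height), threaded mouth at the top. Origin on the bench, on the fitting's axis
- upstand_q: the bench gas outlet under cap_q, the same fitting
- mouth_p (a point): centre of the top face of upstand_p's neck, under the cap, 88 mm above the bench
- mouth_q (a point): centre of the top face of upstand_q's neck, under the cap, 88 mm above the bench
- cap_p: one of two brass wing caps alike in look, one right-hand, one left-hand threaded: hub 41 mm across, on its top a flat bar (the wings) 92 x 10 x 24 mm tall; 51 mm tall in all, 0.25 kg. Origin: centre of its underside, 72 mm above the bench while on; z up; it does not turn with the wings. Once screwed off it lifts straight up 16 mm over the neck, then is clear, and stands on its underside.
- cap_q: one of two brass wing caps alike in look, one right-hand, one left-hand threaded: hub 41 mm across, on its top a flat bar (the wings) 92 x 10 x 24 mm tall; 51 mm tall in all, 0.25 kg. Origin: centre of its underside, 72 mm above the bench while on; z up; it does not turn with the wings. Once screwed off it lifts straight up 16 mm over the neck, then is clear, and stands on its underside.
- bar_p (a point): centre of the top of cap_p's wing bar, on the cap's axis, 122.5 mm above the bench when tight; the bar reaches 24 mm down from here. x runs along the bar (92 mm), y across its 10 mm thickness. Turns and rises with the wings (1 mm per rad).
- bar_q (a point): centre of the top of cap_q's wing bar, on the cap's axis, 122.5 mm above the bench when tight; the bar reaches 24 mm down from here. x runs along the bar (92 mm), y across its 10 mm thickness. Turns and rises with the wings (1 mm per rad).
- turn_p (a joint): angle of cap_p's wings on the thread, rad, anticlockwise from above positive; 0 as found, tight. Loosening takes about 0.3 N m (8 N at 40 mm from the axis) all along; one cap loosens anticlockwise, the other (left-hand) clockwise. The coarse thread ends by 4.2 rad (two thirds of a turn): then the cap lifts off.
- turn_q (a joint): angle of cap_q's wings on the thread, rad, anticlockwise from above positive; 0 as found, tight. Loosening takes about 0.3 N m (8 N at 40 mm from the axis) all along; one cap loosens anticlockwise, the other (left-hand) clockwise. The coarse thread ends by 4.2 rad (two thirds of a turn): then the cap lifts off.
- neck_p (a joint): twist of upstand_p's threaded neck (with the hexagon) in its seal, rad, 9 N m per rad, springy: 0 at rest; positive when its cap is forced further tight, which is solid but for this give (0.5 N m gives 0.055); above 0.1 (0.9 N m, 22 N at 40 mm from the axis) the seal is broken. Slightly negative while loosening.
- neck_q (a joint): twist of upstand_q's threaded neck (with the hexagon) in its seal, rad, 9 N m per rad, springy: 0 at rest; positive when its cap is forced further tight, which is solid but for this give (0.5 N m gives 0.055); above 0.1 (0.9 N m, 22 N at 40 mm from the axis) the seal is broken. Slightly negative while loosening.
- tray: empty shallow open tray, 180 x 140 mm outside, 28 mm high, walls and floor 4 to 5 mm, loose, 0.7 kg. Origin: centre of its underside; x along the 180 mm side
- cup: small clear plastic cup, 66 mm across the rim, 70 mm tall, loose; origin under its centre; to be left alone
- vial: small capped brown glass vial, 24 mm across, 48 mm tall, loose; origin under its centre; to be left alone
- burner: bench burner, round foot 76 mm across, tube 125 mm tall, loose; origin under its centre; to be left alone
- dropper: white dropper bottle, 36 mm across, 85 mm tall, loose; origin under its centre; to be left alone

How it is judged (in metres and radians):
On the way:
1. the left-hand cap is screwed off its thread (a cap turned at least 4.2 rad clockwise from above) while still over its outlet (((value of joint turn_p below -4.2 rad and horizontal distance between cap_p and upstand_p below 0.01 m) or (value of joint turn_q below -4.2 rad and horizontal distance between cap_q and upstand_q below 0.01 m))), for 0.1 s.
At the end, for the whole second after the job is handed in: the left-hand cap (unscrewed clockwise) rests let go in the level tray (centre within 65 mm of the tray's centre along its long side, 45 mm along its short side, under 50 mm up); the other cap is on its outlet and tight (within 0.15 rad of where it was found) (((x of cap_p in the frame of tray between -0.065 and 0.065 m and y of cap_p in the frame of tray between -0.045 and 0.045 m and z of cap_p in the frame of tray between 0 and 0.05 m and linear speed of cap_p below 0.03 m/s and angle between tray's own z axis and vertical below 0.1 rad and value of joint turn_p below -4 rad and value of joint turn_q between -0.15 and 0.15 rad and distance between cap_q and mouth_q below 0.022 m) or (x of cap_q in the frame of tray between -0.065 and 0.065 m and y of cap_q in the frame of tray between -0.045 and 0.045 m and z of cap_q in the frame of tray between 0 and 0.05 m and linear speed of cap_q below 0.03 m/s and angle between tray's own z axis and vertical below 0.1 rad and value of joint turn_q below -4 rad and value of joint turn_p between -0.15 and 0.15 rad and distance between cap_p and mouth_p below 0.022 m))); the robot touches nothing.
It fails at once if a tight cap is forced further tight: its outlet's neck is twisted that way by more than 0.1 rad (about 0.9 N m), breaking the seal (value of joint any of neck_p, neck_q above 0.1 rad).
It fails at once if the nitrogen (right-hand) cap is opened: a cap turned more than 0.8 rad anticlockwise on its thread (value of joint any of turn_p, turn_q above 0.8 rad).
It fails at once if a cap is dropped: it moves faster than 0.5 m/s with no finger on it ((linear speed of cap_p above 0.5 m/s and contact force between the fingers and cap_p below 0.1 N) or (linear speed of cap_q above 0.5 m/s and contact force between the fingers and cap_q below 0.1 N)).
It fails at once if the cup, vial, burner or dropper bottle is moved by more than 30 mm (distance of any of cup, vial, burner, dropper from where it was at the start of the episode above 0.03 m).
It also fails if it takes over 69 s, if anything falls off the work surface, if the arm or the gripper's body presses on something with over 40 N, if the wrist force passes 120 N, or if a joint passes its speed limit or range.

## Working session

There is one attempt and no reset: what is moved stays moved. The work goes in short steps, Python scripts to look and compute and a tool call to move; the robot and the scene stay as the last step left them, time stands still between calls to the robot, and variables do not carry over. Pictures are saved under pics/ and viewed, at most 10 in all, crops included, and the job is handed in when it is done.

Besides the shell and the picture viewer there is one more tool, called after ">>>" in YAML: its name, and indented under it one key for each argument. apply_moves: Moves the arm, as the interface text tells. Its arguments: {"type":"object","properties":{"rows":{"type":"array"},"fingers":{"type":"number"},"grip_force":{"type":"number"}},"required":["rows"]}

```bash
mkdir -p pics
python3 - <<'E'
from bench import sense, eyes, job, models
import cv2, numpy as np
s=sense(); print(s)
for c in ("top","side"):
    im,d=eyes.snapshot(c); cv2.imwrite(f"pics/{c}0.png",im[:,:,::-1])
    for n in ["bar_p","bar_q","mouth_p","mouth_q","upstand_p","upstand_q","tray","cup","vial","burner","dropper"]:
        r=models.place_of(n,c); print(c,n,[(np.round(x["xyz"],0).tolist(),round(x["confidence"],2)) for x in r[:3]])
K=eyes.get_calibration("top"); print(K); print(eyes.get_calibration("wrist")["mount"])
E
```

```text
{'time': 0.0, 'joint_pos': array([ 6.00228246e+01,  7.51494087e+00,  8.53291056e+01,  1.34900147e-03,
        8.72583145e+01, -4.89166668e+00]), 'qd': array([-0.02026124, -0.0034718 ,  0.064714  ,  0.03341401, -0.00197657,
        0.00964919]), 'joint_efforts': array([ 1.42735091e-03, -5.69388664e+01, -5.00561357e+01,  1.48364311e-04,
        1.41352729e-02, -3.65545111e-05]), 'tool_pos': array([254.07721076, 542.96766159, 230.24780254]), 'tcp_rot': array([-1.79898127e+02, -1.00709557e-02,  1.54914417e+02]), 'ft_force': array([ 0.1353048 , -0.42210971, -0.07848747]), 'wrist_torque': array([ 0.02544064, -0.01460735, -0.04487067]), 'grip_force': 0.0, 'finger_gap': 85.72317049843004}
top bar_p [([533.0, -99.0, 123.0], 0.68), ([498.0, 125.0, 122.0], 0.61), ([532.0, -102.0, 2.0], 0.37)]
top bar_q [([533.0, -99.0, 123.0], 0.68), ([498.0, 125.0, 122.0], 0.61), ([532.0, -102.0, 2.0], 0.37)]
top mouth_p []
top mouth_q []
top upstand_p [([531.0, -100.0, 1.0], 0.72), ([502.0, 126.0, -0.0], 0.52), ([742.0, -192.0, 2.0], 0.21)]
top upstand_q [([531.0, -100.0, 1.0], 0.72), ([502.0, 126.0, -0.0], 0
[... 941 characters left out ...]
y([[392.63510171,   0.        , 282.67615902],
       [  0.        , 392.63510171, 213.65413408],
       [  0.        ,   0.        ,   1.        ]]), 'D': array([0.02824369, 0.        , 0.        , 0.        , 0.        ]), 'R': array([[-0.01085471, -0.99914997,  0.03976836],
       [-0.98676171,  0.00426737, -0.16212066],
       [ 0.16181315, -0.04100167, -0.98596925]]), 't': array([-51.11480245, 577.25287675, 876.5754108 ])}
[[ 5.45489335e-05 -9.51570474e-01 -3.07430691e-01  7.83242159e+01]
 [ 9.99999150e-01 -3.48523223e-04  1.25619630e-03 -7.52963400e-01]
 [-1.30250604e-03 -3.07430498e-01  9.51569647e-01 -1.42621578e+02]
 [ 0.00000000e+00  0.00000000e+00  0.00000000e+00  1.00000000e+00]]
```

```bash
cat > h.py <<'E'
from bench import sense, eyes, job, models
import cv2, numpy as np
from scipy.spatial.transform import Rotation as Ro
def T_tool(s):
    return Ro.from_euler('xyz',s["tcp_rot"],degrees=True).as_matrix(), np.array(s["tool_pos"])
def cloud(c,save=None):
    s=sense(); im,d=eyes.snapshot(c); k=eyes.get_calibration(c)
    if save: cv2.imwrite(save,im[:,:,::-1])
    v,u=np.mgrid[:420,:560]
    p=cv2.undistortPoints(np.stack([u,v],-1).reshape(-1,1,2).astype(float),k["intrinsics"],k["D"]).reshape(420,560,2)
    P=np.dstack([p*d[...,None],d])
    if c=="wrist":
        M=k["mount"]; R,t=T_tool(s); W=(P@M[:3,:3].T+M[:3,3])@R.T+t
    else: W=(P-k["t"])@k["R"]
    W[d<=0]=np.nan
    return im,W
def bar(W,cx,cy,zlo=112,zhi=140,r=60):
    m=(np.hypot(W[...,0]-cx,W[...,1]-cy)<r)&(W[...,2]>zlo)&(W[...,2]<zhi)
    Q=W[m]
    if len(Q)<20: return None
    (x,y),(w,h),a=cv2.minAreaRect(Q[:,:2].astype(np.float32))
    if w<h: w,h,a=h,w,a+90
    c=Q.mean(0); e=np.linalg.svd(Q[:,:2]-c[:2],full_matrices=False)[2][0]
    return dict(n=len(Q),rect=np.round([x,y,w,h,(a+90)%180-90],1),mean=np.round(c,1),ang=round((np.degrees(np.arctan2(e[1],e[0]))+90)%180-90,1),ztop=np.round(np.percentile(Q[:,2],[50,95]),1))
E
python3 - <<'E'
from h import *
for c in ("top","side"):
    im,W=cloud(c)
    for g in [(498,125),(532,-98)]: print(c,bar(W,*g))
    m=(np.abs(W[...,0]-496)<150)&(np.abs(W[...,1]+332)<150)&(W[...,2]>15)&(W[...,2]<60)
    print("tray",cv2.minAreaRect(W[m][:,:2].astype(np.float32)),np.percentile(W[m][:,2],[5,50,95]))
E
```

```text
top {'n': 225, 'rect': array([496.6, 126.1,  90.1,  10.8,   6.8]), 'mean': array([496.5, 125.5, 119.7]), 'ang': np.float64(6.7), 'ztop': array([120. , 122.8])}
top {'n': 206, 'rect': array([ 530.7, -100.2,   90.5,   14.6,  -78.1]), 'mean': array([ 531.6, -100.5,  120.1]), 'ang': np.float64(-79.6), 'ztop': array([120.4, 123.1])}
tray ((471.08209228515625, -382.48712158203125), (245.09913635253906, 210.51914978027344), 77.5729751586914) [18.0779616  44.44478787 59.47716309]
side {'n': 577, 'rect': array([497.2, 129.7,  92. ,  13.5,   6.3]), 'mean': array([496.5, 130.2, 119.1]), 'ang': np.float64(6.8), 'ztop': array([120.4, 122.7])}
side {'n': 177, 'rect': array([532.7, -99. ,  92.7,  13.5, -77.1]), 'mean': array([531. , -92.3, 120.2]), 'ang': np.float64(-80.0), 'ztop': array([121.2, 122.7])}
tray ((471.33514404296875, -380.8289794921875), (248.23867797851562, 209.70382690429688), 77.1617660522461) [16.30952195 27.6235447  59.12661234]
```

View pics/top0.png

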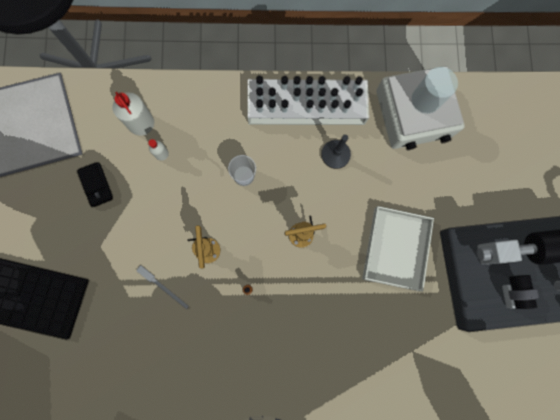

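View pics/side0.png

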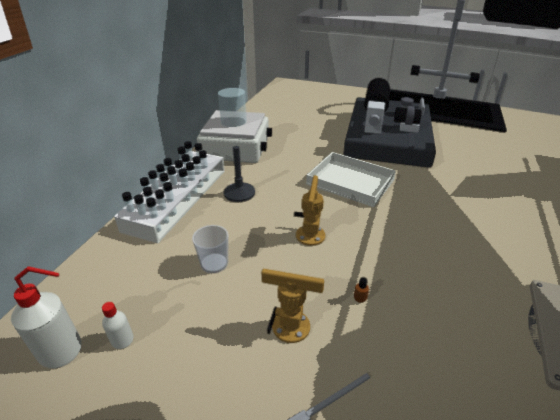

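Top view: outlet A sits at about (205,248) and outlet B at about (303,233), with the tray at about (400,250), the cup at (240,168), the vial at (247,288) and the burner at (337,150). The side view agrees, with both wing bars about 122 mm up. I'll go over outlet A (497,127) first.

>>> apply_moves:
  rows:
    - [-39.6,-27.3,0,0,0,0]
    - [-39.6,-27.3,0,0,0,0]
    - [-39.6,-27.3,0,0,0,0]
    - [-39.6,-27.3,0,0,0,0]
    - [-39.6,-27.3,0,0,0,0]
  fingers: 85
  grip_force: 30

```text
time: 1.92
tool_pos: [376.4, 334.5, 231.5]
tcp_rot: [180.0, 0.0, 154.9]
ft_force: [1.2, 0.2, 0.0]
finger_gap: 84.7
grip_force: 0.0
```

>>> apply_moves:
  rows:
    - [-39.6,-27.3,0,0,0,0]
    - [-39.6,-27.3,0,0,0,0]
    - [-39.6,-27.3,0,0,0,0]
    - [-39.6,-27.3,0,0,0,0]
    - [-39.6,-27.3,0,0,0,0]

```text
time: 2.55
tool_pos: [498.0, 126.8, 231.6]
tcp_rot: [180.0, 0.0, 154.9]
ft_force: [0.4, 0.3, 0.1]
finger_gap: 85.0
grip_force: 0.0
```

>>> apply_moves:
  rows:
    - [0,0,0,0,0,-0.14]
    - [0,0,0,0,0,-0.14]
    - [0,0,0,0,0,-0.14]
    - [0,0,0,0,0,-0.137]
    - [0,0,0,0,0,0]

```text
time: 3.18
tool_pos: [497.3, 128.3, 231.4]
tcp_rot: [-180.0, 0.0, -173.2]
ft_force: [-0.9, -0.4, -1.1]
finger_gap: 85.0
grip_force: 0.0
```

```bash
cat > w.py <<'E'
from h import *
import sys
cx,cy=map(float,sys.argv[1:3]); lo=float(sys.argv[3]) if len(sys.argv)>3 else 116
im,W=cloud("wrist",sys.argv[4] if len(sys.argv)>4 else None)
s=sense(); R,t=T_tool(s)
b=bar(W,cx,cy,lo,lo+25); print(b)
print("tcp",np.round(t,1),np.round(s["tcp_rot"],1),"j",np.round(s["joint_pos"],1),"F",np.round(s["ft_force"],1),"M",np.round(s["wrist_torque"],2),round(s["time"],2))
if b: print("to bar in tool:",np.round(R.T@(np.r_[b["rect"][:2],b["ztop"][0]]-t),1), "place",[(np.round(x["xyz"],0),x["confidence"]) for x in models.place_of("bar_p","wrist")[:2]])
E
python3 w.py 497 127 116 pics/w1.png
```

```text
{'n': 1215, 'rect': array([496.9, 128.1,  90.9,   9.3,   6.5]), 'mean': array([494.2, 127.5, 122.1]), 'ang': np.float64(6.4), 'ztop': array([122.2, 123.4])}
tcp [497.3 128.3 231.4] [-180.     0.  -173.3] j [  8.7  -6.   98.9  -0.   87.1 -87.9] F [-1.   0.1 -0.1] M [ 0.03 -0.03 -0.03] 3.23
to bar in tool: [ 4.000e-01 -1.000e-01  1.092e+02] place [(array([501., 124., 126.]), 0.74), (array([535., -98., 123.]), 0.73)]
```

Wrist view: the bar is centred under the tool to within 0.5 mm, its top is at 122 mm and its angle differs by about 0.3°. Descend and grip softly.

>>> apply_moves:
  rows:
    - [0,0,30,0,0,0]
    - [0,0,30,0,0,0]
    - [0,0,30,0,0,0]
    - [0,0,22,0,0,0]
    - [0,0,15,0,0,0]

```text
time: 3.9
tool_pos: [496.7, 128.2, 103.1]
tcp_rot: [-180.0, -0.1, -173.3]
ft_force: [0.7, -0.3, -0.1]
finger_gap: 85.3
grip_force: 0.0
```

>>> apply_moves:
  rows:
    - [0,0,0,0,0,0]
    - [0,0,0,0,0,0]
    - [0,0,0,0,0,0]
    - [0,0,0,0,0,0]
    - [0,0,0,0,0,0]
  fingers: 0
  grip_force: 40

```text
time: 4.53
tool_pos: [497.9, 128.2, 105.2]
tcp_rot: [-180.0, 0.1, -173.2]
ft_force: [-0.4, 0.1, 4.0]
finger_gap: 8.8
grip_force: 43.7
```

```bash
cat > st.py <<'E'
from h import *
s=sense()
print("tcp",np.round(s["tool_pos"],2),np.round(s["tcp_rot"],2),"j6",round(s["joint_pos"][5],2),"F",np.round(s["ft_force"],1),"M",np.round(s["wrist_torque"],3),"gap",round(s["finger_gap"],1),"grip",round(s["grip_force"],1),round(s["time"],2))
E
python3 st.py
```

```text
tcp [497.85 128.23 105.17] [-1.7999e+02  8.0000e-02 -1.7318e+02] j6 -88.08 F [-0.4  0.1  4. ] M [-0.192  0.075 -0.002] gap 8.8 grip 43.7 4.53
```

>>> apply_moves:
  rows:
    - [0,0,-0.5,0,0,0.02]
    - [0,0,0,0,0,0.02]
    - [0,0,0,0,0,0.02]
    - [0,0,0,0,0,0]
    - [0,0,0,0,0,0]
  grip_force: 60

```text
time: 5.15
tool_pos: [497.8, 128.3, 105.2]
tcp_rot: [-180.0, 0.1, -176.6]
ft_force: [1.2, -0.8, 4.5]
finger_gap: 8.3
grip_force: 64.0
```

```bash
python3 st.py
```

```text
tcp [497.75 128.27 105.24] [-1.800e+02  6.000e-02 -1.766e+02] j6 -84.65 F [ 1.2 -0.8  4.5] M [-0.214 -0.228  0.165] gap 8.3 grip 64.0 5.15
```

>>> apply_moves:
  rows:
    - [0,0,0,0,0,-0.03]
    - [0,0,0,0,0,-0.03]
    - [0,0,0,0,0,-0.03]
    - [0,0,0,0,0,-0.03]
    - [0,0,0,0,0,0]

```text
time: 5.78
tool_pos: [497.7, 128.4, 105.2]
tcp_rot: [180.0, 0.1, -169.7]
ft_force: [1.3, 0.3, 4.4]
finger_gap: 8.4
grip_force: 64.0
```

```bash
python3 st.py
```

```text
tcp [497.7  128.39 105.21] [ 1.7999e+02  6.0000e-02 -1.6973e+02] j6 -91.53 F [1.3 0.3 4.4] M [-0.122 -0.201 -0.24 ] gap 8.4 grip 64.0 5.78
```

>>> apply_moves:
  rows:
    - [0,0,0,0,0,-0.02]
    - [0,0,0,0,0,-0.02]
    - [0,0,0,0,0,0]
    - [0,0,0,0,0,0]
    - [0,0,0,0,0,0]

```text
time: 6.4
tool_pos: [497.7, 128.4, 105.2]
tcp_rot: [180.0, 0.1, -167.5]
ft_force: [1.1, -0.2, 5.6]
finger_gap: 8.5
grip_force: 64.2
```

```bash
python3 st.py
```

```text
tcp [497.7  128.41 105.22] [ 1.7999e+02  6.0000e-02 -1.6748e+02] j6 -93.78 F [ 1.1 -0.2  5.6] M [-0.136 -0.186 -0.451] gap 8.5 grip 64.2 6.4
```

>>> apply_moves:
  rows:
    - [0,0,0,0,0,0.04]
    - [0,0,0,0,0,0.04]
    - [0,0,0,0,0,0.04]
    - [0,0,0,0,0,0.04]
    - [0,0,0,0,0,0.04]

```text
time: 7.02
tool_pos: [497.8, 128.4, 105.3]
tcp_rot: [180.0, 0.1, -179.0]
ft_force: [1.1, -0.8, 5.2]
finger_gap: 8.0
grip_force: 64.1
```

```bash
python3 st.py
```

```text
tcp [497.78 128.41 105.27] [ 1.7999e+02  7.0000e-02 -1.7896e+02] j6 -82.29 F [ 1.1 -0.8  5.2] M [-0.184 -0.173  0.264] gap 8.0 grip 64.1 7.03
```

>>> apply_moves:
  rows:
    - [0,0,0,0,0,0.02]
    - [0,0,0,0,0,0.02]
    - [0,0,0,0,0,0]
    - [0,0,0,0,0,0]
    - [0,0,0,0,0,0]

```text
time: 7.65
tool_pos: [497.8, 128.4, 105.3]
tcp_rot: [180.0, 0.1, 178.8]
ft_force: [1.2, -0.0, 5.7]
finger_gap: 8.5
grip_force: 64.1
```

```bash
python3 st.py
```

```text
tcp [497.76 128.42 105.28] [1.7999e+02 6.0000e-02 1.7882e+02] j6 -80.08 F [ 1.2 -0.   5.7] M [-0.188 -0.259  0.299] gap 8.5 grip 64.1 7.65
```

>>> apply_moves:
  rows:
    - [0,0,0,0,0,0.02]
    - [0,0,0,0,0,0.02]
    - [0,0,0,0,0,0.02]
    - [0,0,0,0,0,0]
    - [0,0,0,0,0,0]

```text
time: 8.28
tool_pos: [497.8, 128.4, 105.4]
tcp_rot: [180.0, 0.1, 175.4]
ft_force: [1.9, -1.0, 6.1]
finger_gap: 8.4
grip_force: 64.1
```

```bash
python3 st.py
```

```text
tcp [497.78 128.38 105.36] [1.7999e+02 7.0000e-02 1.7539e+02] j6 -76.64 F [ 1.9 -1.   6.1] M [-0.2   -0.123  0.312] gap 8.4 grip 64.1 8.28
```

Clockwise torque levels off at 0.31 N m, while the anticlockwise torque kept rising. Cap A therefore loosens clockwise, so it is the left-hand (fuel gas) cap. Keep unscrewing it.

>>> apply_moves:
  rows:
    - [0,0,-0.1,0,0,0.1]
    - [0,0,-0.15,0,0,0.14]
    - [0,0,-0.15,0,0,0.14]
    - [0,0,-0.15,0,0,0.14]
    - [0,0,-0.15,0,0,0.14]

```text
time: 8.9
tool_pos: [497.7, 128.2, 106.0]
tcp_rot: [180.0, 0.1, 137.3]
ft_force: [0.9, -2.0, 5.2]
finger_gap: 8.4
grip_force: 64.2
```

```bash
python3 st.py
```

```text
tcp [497.75 128.2  106.01] [1.7997e+02 5.0000e-02 1.3731e+02] j6 -38.56 F [ 0.9 -2.   5.2] M [-0.33  -0.164  0.282] gap 8.4 grip 64.2 8.9
```

>>> apply_moves:
  rows:
    - [0,0,-0.15,0,0,0.14]
    - [0,0,-0.15,0,0,0.14]
    - [0,0,-0.15,0,0,0.14]
    - [0,0,-0.15,0,0,0.14]
    - [0,0,-0.15,0,0,0.14]

```text
time: 9.52
tool_pos: [497.6, 128.1, 106.7]
tcp_rot: [180.0, 0.0, 97.2]
ft_force: [0.1, -2.5, 6.8]
finger_gap: 8.3
grip_force: 64.2
```

>>> apply_moves:
  rows:
    - [0,0,-0.15,0,0,0.14]
    - [0,0,-0.15,0,0,0.14]
    - [0,0,-0.15,0,0,0.14]
    - [0,0,-0.15,0,0,0.14]
    - [0,0,0,0,0,0]

```text
time: 10.15
tool_pos: [497.4, 128.1, 107.3]
tcp_rot: [180.0, 0.0, 65.3]
ft_force: [-0.1, -2.7, 6.8]
finger_gap: 8.3
grip_force: 64.3
```

```bash
python3 st.py
```

```text
tcp [497.41 128.11 107.27] [1.7997e+02 2.0000e-02 6.5260e+01] j6 33.49 F [-0.1 -2.7  6.8] M [-0.507  0.111  0.206] gap 8.3 grip 64.3 10.15
```

>>> apply_moves:
  rows:
    - [0,0,-0.15,0,0,0.14]
    - [0,0,-0.15,0,0,0.14]
    - [0,0,-0.15,0,0,0.14]
    - [0,0,-0.15,0,0,0.14]
    - [0,0,-0.15,0,0,0.14]

```text
time: 10.78
tool_pos: [497.3, 128.2, 108.0]
tcp_rot: [180.0, 0.0, 25.0]
ft_force: [-1.1, -1.5, 6.7]
finger_gap: 8.5
grip_force: 64.4
```

>>> apply_moves:
  rows:
    - [0,0,0,0,0,-0.03]
    - [0,0,0,0,0,0]
    - [0,0,0,0,0,0]
    - [0,0,0,0,0,0]
    - [0,0,0,0,0,0]
  fingers: 85

```text
time: 11.4
tool_pos: [497.2, 128.3, 107.5]
tcp_rot: [-180.0, 0.0, 27.0]
ft_force: [-0.2, 0.5, -0.3]
finger_gap: 84.8
grip_force: 0.0
```

>>> apply_moves:
  rows:
    - [0,0,-10,0,0,0]
    - [0,0,-30,0,0,0]
    - [0,0,-40,0,0,0]
    - [0,0,-30,0,0,-0.15]
    - [0,0,0,0,0,-0.18]

```text
time: 12.02
tool_pos: [499.3, 128.6, 222.2]
tcp_rot: [179.8, -0.3, 46.2]
ft_force: [-0.3, -0.2, -0.8]
finger_gap: 84.9
grip_force: 0.0
```

>>> apply_moves:
  rows:
    - [0,0,0,0,0,-0.18]
    - [0,0,0,0,0,-0.18]
    - [0,0,0,0,0,-0.18]
    - [0,0,0,0,0,-0.18]
    - [0,0,0,0,0,-0.18]

```text
time: 12.65
tool_pos: [497.4, 128.3, 218.5]
tcp_rot: [179.9, -0.0, 97.8]
ft_force: [-0.6, -0.4, 0.4]
finger_gap: 85.3
grip_force: 0.0
```

>>> apply_moves:
  rows:
    - [0,0,0,0,0,-0.18]
    - [0,0,0,0,0,-0.18]
    - [0,0,0,0,0,-0.18]
    - [0,0,0,0,0,-0.18]
    - [0,0,0,0,0,-0.18]

```text
time: 13.28
tool_pos: [497.5, 128.3, 218.5]
tcp_rot: [180.0, 0.0, 149.4]
ft_force: [-1.1, 0.1, -0.4]
finger_gap: 84.9
grip_force: 0.0
```

>>> apply_moves:
  rows:
    - [0,0,0,0,0,-0.18]
    - [0,0,0,0,0,-0.18]
    - [0,0,0,0,0,-0.18]
    - [0,0,0,0,0,-0.18]
    - [0,0,0,0,0,-0.18]

```text
time: 13.9
tool_pos: [497.4, 128.3, 218.5]
tcp_rot: [-180.0, 0.0, -159.1]
ft_force: [0.6, 0.3, 0.1]
finger_gap: 84.8
grip_force: 0.0
```

>>> apply_moves:
  rows:
    - [0,0,0,0,0,-0.08]
    - [0,0,0,0,0,0]
    - [0,0,0,0,0,0]
    - [0,0,0,0,0,0]
    - [0,0,0,0,0,0]

```text
time: 14.52
tool_pos: [497.3, 128.3, 217.6]
tcp_rot: [-180.0, -0.0, -154.9]
ft_force: [-0.9, -0.2, 0.3]
finger_gap: 85.3
grip_force: 0.0
```

```bash
python3 w.py 497 127 118 pics/w2.png
```

```text
{'n': 1403, 'rect': array([497.1, 127.8,  91.1,  10. ,  28.2]), 'mean': array([494.4, 126.4, 124.7]), 'ang': np.float64(28.2), 'ztop': array([124.9, 126.2])}
tcp [497.2 128.3 217.6] [ 180.    -0.  -154.9] j [   8.7   -5.6   99.9    0.    85.7 -106.4] F [ 0.3 -0.1 -0.7] M [-0.   -0.01  0.03] 14.57
to bar in tool: [ 0.3 -0.4 92.7] place [(array([501., 123., 128.]), 0.88), (array([ 532., -102.,   -2.]), 0.26)]
```

>>> apply_moves:
  rows:
    - [0,0,30,0,0,-0.054]
    - [0,0,30,0,0,0]
    - [0,0,25,0,0,0]
    - [0,0,15,0,0,0]
    - [0,0,10,0,0,0]

```text
time: 15.25
tool_pos: [497.2, 128.3, 107.1]
tcp_rot: [180.0, -0.0, -151.7]
ft_force: [-1.0, 0.3, -0.1]
finger_gap: 84.9
grip_force: 0.0
```

>>> apply_moves:
  rows:
    - [0,0,0,0,0,0]
    - [0,0,0,0,0,0]
    - [0,0,0,0,0,0]
    - [0,0,0,0,0,0]
    - [0,0,0,0,0,0]
  fingers: 0
  grip_force: 60

```text
time: 15.88
tool_pos: [497.7, 128.4, 108.3]
tcp_rot: [-180.0, 0.1, -151.7]
ft_force: [-1.2, 0.3, 4.3]
finger_gap: 8.4
grip_force: 59.8
```

>>> apply_moves:
  rows:
    - [0,0,-0.15,0,0,0.14]
    - [0,0,-0.15,0,0,0.14]
    - [0,0,-0.15,0,0,0.14]
    - [0,0,-0.15,0,0,0.14]
    - [0,0,-0.15,0,0,0.14]

```text
time: 16.5
tool_pos: [497.6, 128.3, 108.9]
tcp_rot: [180.0, 0.1, 167.9]
ft_force: [0.1, -0.3, 3.5]
finger_gap: 8.4
grip_force: 59.9
```

```bash
python3 st.py
```

```text
tcp [497.65 128.27 108.93] [1.8000e+02 5.0000e-02 1.6791e+02] j6 -69.16 F [ 0.1 -0.3  3.5] M [-0.122  0.104  0.29 ] gap 8.4 grip 59.9 16.5
```

>>> apply_moves:
  rows:
    - [0,0,-0.15,0,0,0.14]
    - [0,0,-0.15,0,0,0.14]
    - [0,0,-0.15,0,0,0.14]
    - [0,0,-0.15,0,0,0.14]
    - [0,0,-0.15,0,0,0.14]

```text
time: 17.12
tool_pos: [497.6, 128.2, 109.6]
tcp_rot: [180.0, 0.0, 127.8]
ft_force: [-0.8, 0.2, 3.5]
finger_gap: 8.4
grip_force: 59.8
```

>>> apply_moves:
  rows:
    - [0,0,-0.15,0,0,0.14]
    - [0,0,-0.15,0,0,0.14]
    - [0,0,0,0,0,0]
    - [0,0,0,0,0,0]
    - [0,0,0,0,0,0]

```text
time: 17.75
tool_pos: [497.6, 128.3, 109.9]
tcp_rot: [180.0, 0.0, 112.2]
ft_force: [-1.1, -0.6, 5.6]
finger_gap: 8.6
grip_force: 60.1
```

```bash
python3 st.py
```

```text
tcp [497.6  128.26 109.91] [1.7996e+02 2.0000e-02 1.1220e+02] j6 -13.45 F [-1.1 -0.6  5.6] M [-0.238  0.204  0.164] gap 8.6 grip 60.1 17.75
```

>>> apply_moves:
  rows:
    - [0,0,-1,0,0,0]
    - [0,0,-1,0,0,0]
    - [0,0,-1,0,0,0]
    - [0,0,0,0,0,0]
    - [0,0,0,0,0,0]

```text
time: 18.38
tool_pos: [497.1, 128.1, 111.3]
tcp_rot: [-180.0, 0.0, 112.1]
ft_force: [5.0, -0.3, -8.9]
finger_gap: 8.7
grip_force: 58.8
```

```bash
python3 st.py
```

```text
tcp [497.11 128.14 111.26] [-179.97    0.    112.07] j6 -13.33 F [ 5.  -0.3 -8.9] M [-0.069 -1.156  0.223] gap 8.7 grip 58.8 18.38
```

>>> apply_moves:
  rows:
    - [0,0,1,0,0,0.1]
    - [0,0,0,0,0,0.1]
    - [0,0,0,0,0,0.1]
    - [0,0,0,0,0,0.1]
    - [0,0,0,0,0,0]

```text
time: 19.0
tool_pos: [497.3, 128.2, 111.4]
tcp_rot: [180.0, 0.0, 89.2]
ft_force: [1.5, -1.4, -0.8]
finger_gap: 8.4
grip_force: 60.0
```

```bash
python3 st.py
```

```text
tcp [497.35 128.18 111.41] [1.7999e+02 1.0000e-02 8.9170e+01] j6 9.58 F [ 1.5 -1.4 -0.8] M [-0.217 -0.329  0.225] gap 8.4 grip 60.0 19.0
```

>>> apply_moves:
  rows:
    - [0,0,-1,0,0,0]
    - [0,0,-1,0,0,0]
    - [0,0,-1,0,0,0]
    - [0,0,0,0,0,0]
    - [0,0,0,0,0,0]

```text
time: 19.62
tool_pos: [497.0, 128.1, 113.4]
tcp_rot: [-180.0, 0.0, 89.2]
ft_force: [5.9, -0.7, -9.4]
finger_gap: 8.6
grip_force: 58.8
```

```bash
python3 st.py; python3 w.py 497 127 118 pics/w3.png
```

```text
tcp [497.03 128.14 113.35] [-1.7997e+02  1.0000e-02  8.9200e+01] j6 9.54 F [ 5.9 -0.7 -9.4] M [-0.147 -1.122  0.283] gap 8.6 grip 58.8 19.62
{'n': 5358, 'rect': array([498.9, 128.5,  89.4,  34.8, -75. ]), 'mean': array([497.5, 134.8, 130.3]), 'ang': np.float64(89.6), 'ztop': array([129.8, 139.6])}
tcp [497.  128.2 113.4] [-180.     0.    89.2] j [  8.7  -0.8 106.5  -0.   74.3   9.5] F [ 5.6 -1.4 -9.2] M [-0.11 -1.14  0.23] 19.68
to bar in tool: [  0.4   1.9 -16.4] place [(array([502., 124., 132.]), 0.74)]
```

Run:
```python
from h import *
im,W=cloud("side"); c=cv2.resize(im[210:350,210:390],None,fx=4,fy=4,interpolation=cv2.INTER_CUBIC); cv2.imwrite("pics/s2.png",c[:,:,::-1])
```

```text
(no output)
```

View pics/s2.png

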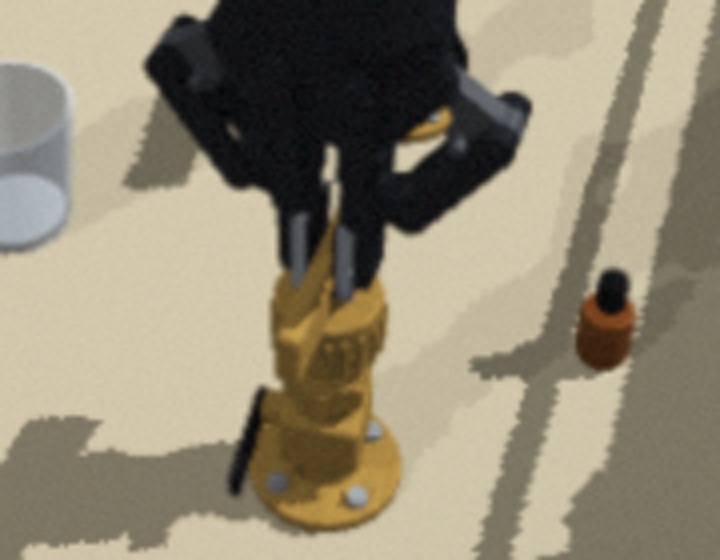

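>>> apply_moves:
  rows:
    - [0,0.6,0,0,0,0]
    - [0,0,-1,0,0,0]
    - [0,0,-1,0,0,0]
    - [0,0,-1,0,0,0]
    - [0,0,0,0,0,0]

```text
time: 20.4
tool_pos: [497.4, 128.3, 117.3]
tcp_rot: [-179.9, 0.0, 89.1]
ft_force: [1.4, -0.6, -8.0]
finger_gap: 8.3
grip_force: 58.7
```

```bash
python3 st.py
```

```text
tcp [497.41 128.26 117.27] [-1.7994e+02  1.0000e-02  8.9090e+01] j6 9.64 F [ 1.4 -0.6 -8. ] M [-0.171 -0.25   0.212] gap 8.3 grip 58.7 20.4
```

>>> apply_moves:
  rows:
    - [0,0,-2,0,0,0]
    - [0,0,-2,0,0,0]
    - [0,0,-2,0,0,0]
    - [0,0,-2,0,0,0]
    - [0,0,-2,0,0,0]

```text
time: 21.02
tool_pos: [498.3, 128.4, 128.2]
tcp_rot: [179.9, -0.0, 89.1]
ft_force: [-0.6, -0.5, -2.2]
finger_gap: 8.5
grip_force: 59.7
```

>>> apply_moves:
  rows:
    - [0,0,-3,0,0,0]
    - [0,0,-4,0,0,0]
    - [0,0,-4,0,0,0]
    - [0,0,0,0,0,0]
    - [0,0,0,0,0,0]

```text
time: 21.65
tool_pos: [497.8, 128.3, 138.3]
tcp_rot: [-180.0, 0.0, 89.1]
ft_force: [0.4, -0.5, -2.5]
finger_gap: 8.6
grip_force: 59.7
```

```bash
python3 st.py
```

```text
tcp [497.81 128.27 138.32] [-179.99    0.     89.08] j6 9.65 F [ 0.4 -0.5 -2.5] M [-0.01  -0.05  -0.049] gap 8.6 grip 59.7 21.65
```

>>> apply_moves:
  rows:
    - [0,0,-10,0,0,0]
    - [0,0,-20,0,0,0]
    - [0,0,-20,0,0,0]
    - [0,0,-20,0,0,0]
    - [0,0,-10,0,0,0]

```text
time: 22.28
tool_pos: [498.6, 128.4, 220.3]
tcp_rot: [179.9, -0.0, 89.1]
ft_force: [0.5, 0.2, -2.6]
finger_gap: 8.5
grip_force: 59.8
```

```bash
python3 - <<'E'
from h import *
for c in ("top","side"):
    im,W=cloud(c); r=models.cut_out("tray",c)
    m=r[0]["pixels"]; Q=W[m]; Q=Q[~np.isnan(Q[:,0])]
    rim=Q[(Q[:,2]>20)&(Q[:,2]<36)]; fl=Q[Q[:,2]<14]
    print(c,r[0]["confidence"],m.sum(),cv2.minAreaRect(rim[:,:2].astype(np.float32)),"floor",np.median(fl,0),"rim z",np.percentile(rim[:,2],[50,95]))
E
python3 st.py
```

```text
top 0.96 4510 ((496.9517822265625, -335.57281494140625), (142.93258666992188, 179.73150634765625), 78.03165435791016) floor [ 496.57976694 -339.44127533    3.08905308] rim z [26.03722368 29.24265616]
side 0.73 2050 ((490.4522705078125, -332.88323974609375), (143.9075164794922, 169.91036987304688), 77.4527359008789) floor [ 468.4338931  -339.98740115    3.92327711] rim z [25.12604886 28.42382518]
tcp [497.69 128.24 217.96] [-1.7998e+02  1.0000e-02  8.9080e+01] j6 9.65 F [-0.1 -0.3 -2.7] M [-0.04   0.003  0.075] gap 8.2 grip 59.8 22.48
```

>>> apply_moves:
  rows:
    - [-30,0.7,0,0,0,0]
    - [-50,0.7,0,0,0,0]
    - [-50,0.7,0,0,0,0]
    - [-50,0.7,0,0,0,0]
    - [-50,0.7,0,0,0,0]

```text
time: 23.1
tool_pos: [496.9, -103.1, 217.2]
tcp_rot: [-179.9, -0.0, 89.1]
ft_force: [0.6, -1.1, -2.5]
finger_gap: 8.2
grip_force: 59.7
```

>>> apply_moves:
  rows:
    - [-50,0.7,0,0,0,0]
    - [-50,0.7,0,0,0,0]
    - [-50,0.7,0,0,0,0]
    - [-50,0.7,0,0,0,0]
    - [-32,0.4,0,0,0,0]

```text
time: 23.72
tool_pos: [496.1, -335.7, 216.7]
tcp_rot: [-179.9, -0.1, 89.0]
ft_force: [0.8, 0.8, -2.1]
finger_gap: 8.4
grip_force: 59.7
```

>>> apply_moves:
  rows:
    - [0,0,15,0,0,0]
    - [0,0,30,0,0,0]
    - [0,0,30,0,0,0]
    - [0,0,30,0,0,0]
    - [0,0,15,0,0,0]

```text
time: 24.35
tool_pos: [495.6, -331.5, 94.8]
tcp_rot: [-179.8, -0.2, 89.1]
ft_force: [0.3, 0.0, -2.4]
finger_gap: 8.6
grip_force: 59.6
```

```bash
python3 st.py
python3 - <<'E'
from h import *
im,W=cloud("side"); c=cv2.resize(im[120:240,270:430],None,fx=4,fy=4,interpolation=cv2.INTER_CUBIC); cv2.imwrite("pics/s3.png",c[:,:,::-1])
E
```

```text
tcp [ 495.59 -331.48   94.8 ] [-179.77   -0.2    89.12] j6 -37.84 F [ 0.3  0.  -2.4] M [-0.012  0.01   0.008] gap 8.6 grip 59.6 24.35
```

View pics/s3.png

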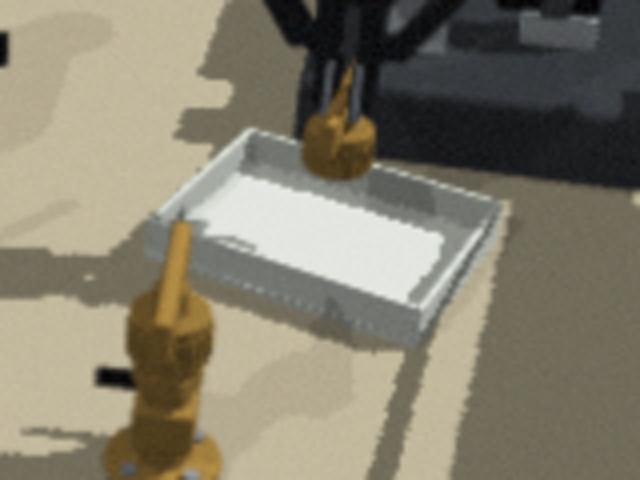

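The crop shows the cap held upright over the tray, with its hub at about (340,145), and nothing in the way. Lower it.

>>> apply_moves:
  rows:
    - [0,0,15,0,0,0]
    - [0,0,15,0,0,0]
    - [0,0,10,0,0,0]
    - [0,0,7,0,0,0]
    - [0,0,0,0,0,0]

```text
time: 25.02
tool_pos: [496.8, -333.6, 50.8]
tcp_rot: [-180.0, -0.0, 89.1]
ft_force: [-0.2, 0.4, -1.8]
finger_gap: 8.4
grip_force: 59.7
```

>>> apply_moves:
  rows:
    - [0,0,1,0,0,0]
    - [0,0,1,0,0,0]
    - [0,0,1,0,0,0]
    - [0,0,1,0,0,0]
    - [0,0,0,0,0,0]

```text
time: 25.65
tool_pos: [497.1, -333.7, 47.3]
tcp_rot: [-180.0, -0.0, 89.1]
ft_force: [-0.2, 0.3, -2.7]
finger_gap: 8.2
grip_force: 59.7
```

```bash
python3 st.py
```

```text
tcp [ 497.1  -333.73   47.31] [-179.99   -0.     89.08] j6 -37.86 F [-0.2  0.3 -2.7] M [-0.02  -0.024  0.001] gap 8.2 grip 59.7 25.65
```

>>> apply_moves:
  rows:
    - [0,0,1,0,0,0]
    - [0,0,1,0,0,0]
    - [0,0,1,0,0,0]
    - [0,0,1,0,0,0]
    - [0,0,0,0,0,0]

```text
time: 26.28
tool_pos: [497.1, -333.7, 43.2]
tcp_rot: [-180.0, -0.0, 89.1]
ft_force: [-0.0, -0.1, -2.4]
finger_gap: 8.2
grip_force: 59.7
```

```bash
python3 st.py
```

```text
tcp [ 497.07 -333.7    43.23] [-1.7999e+02 -1.0000e-02  8.9080e+01] j6 -37.86 F [-0.  -0.1 -2.4] M [ 0.01  -0.014 -0.017] gap 8.2 grip 59.7 26.27
```

>>> apply_moves:
  rows:
    - [0,0,1,0,0,0]
    - [0,0,1,0,0,0]
    - [0,0,0,0,0,0]
    - [0,0,0,0,0,0]
    - [0,0,0,0,0,0]

```text
time: 26.9
tool_pos: [497.2, -333.8, 41.4]
tcp_rot: [180.0, 0.0, 89.1]
ft_force: [-0.8, -0.6, -2.7]
finger_gap: 8.5
grip_force: 59.7
```

>>> apply_moves:
  rows:
    - [0,0,1,0,0,0]
    - [0,0,1,0,0,0]
    - [0,0,0,0,0,0]
    - [0,0,0,0,0,0]
    - [0,0,0,0,0,0]

```text
time: 27.52
tool_pos: [497.2, -333.8, 39.4]
tcp_rot: [180.0, 0.0, 89.1]
ft_force: [0.5, 0.1, -1.3]
finger_gap: 7.9
grip_force: 59.9
```

```bash
python3 st.py
```

```text
tcp [ 497.21 -333.81   39.43] [179.99   0.    89.08] j6 -37.86 F [ 0.5  0.1 -1.3] M [-0.009 -0.028  0.039] gap 7.9 grip 59.9 27.52
```

Just touching; a little more, then confirm.

>>> apply_moves:
  rows:
    - [0,0,0.5,0,0,0]
    - [0,0,0.5,0,0,0]
    - [0,0,0,0,0,0]
    - [0,0,0,0,0,0]
    - [0,0,0,0,0,0]

```text
time: 28.15
tool_pos: [497.4, -334.0, 39.2]
tcp_rot: [180.0, 0.0, 89.1]
ft_force: [-1.0, 1.8, 5.2]
finger_gap: 8.1
grip_force: 60.9
```

```bash
python3 st.py
```

```text
tcp [ 497.43 -333.96   39.22] [1.7997e+02 2.0000e-02 8.9080e+01] j6 -37.86 F [-1.   1.8  5.2] M [ 0.347  0.432 -0.003] gap 8.1 grip 60.9 28.15
```

Firm contact with the tray floor. Release and retreat.

>>> apply_moves:
  rows:
    - [0,0,0,0,0,0]
    - [0,0,0,0,0,0]
    - [0,0,0,0,0,0]
    - [0,0,0,0,0,0]
    - [0,0,0,0,0,0]
  fingers: 85
  grip_force: 20

```text
time: 28.78
tool_pos: [497.2, -333.8, 38.4]
tcp_rot: [-180.0, -0.0, 89.1]
ft_force: [0.3, -0.6, 0.8]
finger_gap: 84.9
grip_force: 0.0
```

>>> apply_moves:
  rows:
    - [0,0,-5,0,0,0]
    - [0,0,-15,0,0,0]
    - [0,0,-40,0,0,0]
    - [0,0,-50,0,0,0]
    - [0,0,-50,0,0,0]

```text
time: 29.4
tool_pos: [497.2, -333.8, 201.3]
tcp_rot: [179.9, 0.0, 89.1]
ft_force: [0.7, -0.7, -1.0]
finger_gap: 85.0
grip_force: 0.0
```

>>> apply_moves:
  rows:
    - [0,0,0,0,0,0]
    - [0,0,0,0,0,0]
    - [0,0,0,0,0,0]
    - [0,0,0,0,0,0]
    - [0,0,0,0,0,0]

```text
time: 30.02
tool_pos: [496.8, -333.5, 197.5]
tcp_rot: [-179.9, -0.1, 89.1]
ft_force: [0.1, -0.2, -0.0]
finger_gap: 84.9
grip_force: 0.0
```

```bash
python3 st.py; python3 w.py 497 -334 45 pics/w4.png
python3 - <<'E'
from h import *
im,W=cloud("top"); print("B",bar(W,532,-99))
im,W=cloud("side"); print("B",bar(W,532,-99))
cv2.imwrite("pics/s4.png",im[:,:,::-1])
for n in ["cup","vial","burner","dropper","tray"]:
    print(n,[(np.round(x["xyz"]),round(x["confidence"],2)) for x in models.place_of(n,"side")[:1]])
E
```

```text
tcp [ 496.81 -333.5   197.47] [-1.7993e+02 -5.0000e-02  8.9080e+01] j6 -37.86 F [ 0.1 -0.2 -0. ] M [ 0.002 -0.037  0.002] gap 84.9 grip 0.0 30.02
{'n': 1088, 'rect': array([ 497.8, -333.9,   91.4,   17.3,   89.6]), 'mean': array([ 498. , -331.4,   54.9]), 'ang': np.float64(89.4), 'ztop': array([55.6, 57. ])}
tcp [ 496.9 -333.6  197.7] [-179.9   -0.    89.1] j [-38.8   8.3  87.9  -0.   83.9 -37.9] F [-0.3 -0.1  0.1] M [ 0.06 -0.03  0.04] 30.07
to bar in tool: [ -0.4   1.  142.1] place [(array([ 502., -338.,   59.]), 0.72)]
B {'n': 209, 'rect': array([ 531.4, -100.2,   90.6,   14.9,  -77. ]), 'mean': array([ 531.6, -100.2,  119.8]), 'ang': np.float64(-79.6), 'ztop': array([120.1, 123.2])}
B {'n': 174, 'rect': array([532.6, -98.8,  93.5,  13. , -82.1]), 'mean': array([531. , -92.1, 120.3]), 'ang': np.float64(-80.0), 'ztop': array([121.3, 122.8])}
cup [(array([684.,  39.,  -1.]), 0.72)]
vial [(array([405.,  31.,  -2.]), 0.61)]
burner [(array([ 735., -192.,   -0.]), 0.59)]
dropper [(array([738., 247.,  -2.]), 0.92)]
tray [(array([ 497., -330.,    2.]), 0.72)]
```

View pics/w4.png

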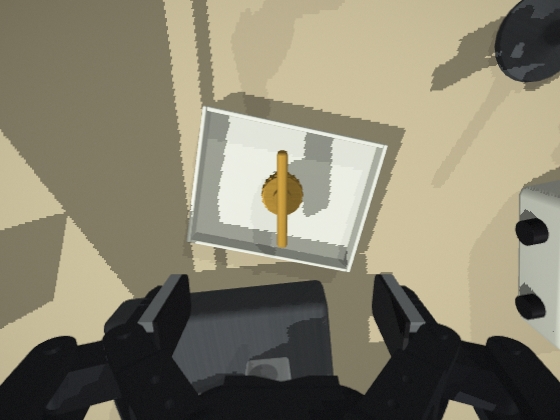

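View pics/s4.png

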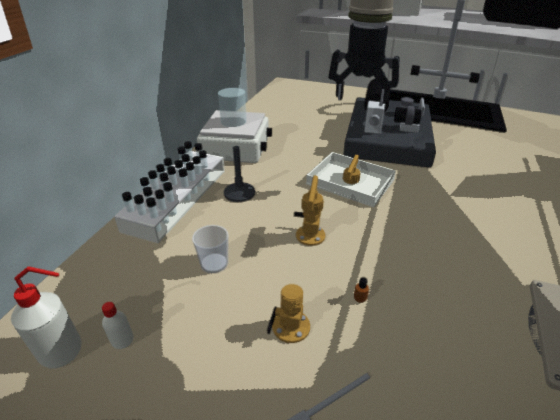

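The wrist view shows the cap standing upright in the middle of the tray at about (282,195). The side view shows outlet A bare at about (291,310) and the nitrogen cap on its outlet at (312,205), unturned. Nothing else has moved.

```bash
python3 -c "
from bench import job
print(job.hand_in())"
```

```text
the job is handed in; nothing more can be done
None
```

The left-hand (fuel gas) cap, the one at about (497, 128) mm, is unscrewed and standing in the middle of the tray; I never touched the nitrogen cap, nothing else moved, and the job is handed in (no verdict was returned).

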